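Catch the rolling carriage with the silver finial

ROBOT

A 6-joint arm with a two-finger parallel gripper is mounted at the origin on the work surface. World frame = base frame: x ahead of the robot, y to its left, z up, the work surface at z = 0. Lengths are in m, angles in degrees, forces in N, time in s.
With the tool pointing down it reaches from about 0.4 to 0.825 m from the base axis. Payload 7 kg.
Tool frame: the origin (TCP) lies at the very end of the fingers, on their centre line; the grasp point (between the pads) lies r.grip_depth behind it (r.grip_depth is the distance from the TCP to the grasp point, in m); z points along the fingers, y is the line along which they close (so a half turn about z gives the same grasp; the last joint's range is limited). The gripper opens to 85 mm and grips with 20 to 120 N. Pads are 22 mm wide; open, the fingers measure 114 mm over their backs; the gripper's body (76 mm by 85 mm) begins 54 mm behind the grasp point. The pads swing forward as they close: fully open they stand 13 mm farther back than shut.
Start: joints at [-52.019, 20.546, 0.682, 0, -70.136, -16.507], TCP at [0.247, -0.628, 0.231] pointing down, gripper open.
Joint ranges: [-176.03, 176.03], [-82.01, 121.73], [-58.28, 71.71], [-173.87, 95.51], [-174.79, -0.11], [-173.66, 173.66]. Speed limits (degrees/s): [136.94, 136.94, 172.46, 180, 180, 180].

INTERFACE

Orientations are given as a 3x3 rotation matrix whose columns are the frame's x, y, z axes.
In Python, from station import readout, vision, r gives the robot as it stands.
- The arm moves only by the tool play_rows, never from a script. Its argument "moves" is a list of rows, each a list of 3 entries, a list of its own where there are three numbers: the turn, a rotation vector about the tool's x, y, z in rad, then the shift along the tool's x, y, z in m, then the closure, from 0 (fully open) to 1 (shut). In form: [[[rx, ry, rz], [tx, ty, tz], grip], ...]. A call has 1 to 10 rows; each row shifts and turns the commanded pose from where the row before left it, along the tool's axes as they then stand; what a row does not reach is not made up. A row lasts 1/10 s, in which the tool goes at most 50 mm and 8.59 degrees, less where a joint would pass 70% of its speed; a pose out of reach is approached as far as the arm can. A call with a gripper value outside its range is refused whole. The fingers move at their own pace and stop on an object; the grip force is fixed at half the most. Time passes only in rows, so rows that do not move let the fingers close. It gives the time, the measured TCP pose, the force, the opening and the grip force at its end, in the units of the state.
- readout.sense(): the state, without advancing time (a new reading comes with each control period).
- vision.get_image(name): name is "scene" or "top" or "wrist"; returns the picture (400x640x3 uint8, red, green, blue); there is no depth.
- vision.calibration(name): a dict with "K" (3x3 intrinsics, pixels), "R" (3x3) and "t" (3): a world point X has camera coordinates R X + t; the wrist camera has in their place "T_tool_cam" (4x4, takes a point from camera to tool coordinates, whose origin is the TCP and whose axes are the flange's). Camera axes: x right, y down, z forward; pixel columns grow to the right and rows downward; lengths in m; the calibration is good to about 2 mm. A picture is of the moment at which its call begins: read the wrist's pose just before it. calibration takes no time and is no camera call.
- r.job_done(): hands the job in; it is judged then, once.
Trained networks look in the newest picture that a camera, given by its name, has taken for a name from the list of things; names that differ only in an ending like _2 or _b are one class to them, and where a whole thing is asked for, a point or a joint stands for the part that bears it (a point fixed in the world has none). Each returns a list of dicts, best first, with "conf" (0 to 1); they miss things now and then, are a little off and sometimes report something else, mostly with a low value. They report only what shows in the picture. A call takes as long as a camera call. They do not tell look-alikes from the thing itself.
- vision.spot_in(thing, camera): "bbox" ([left, top, right, bottom] in pixels, round what is visible of it).
- vision.outline_of(thing, camera): "mask" (400x640 bool, what is visible of it) and "bbox" ([left, top, right, bottom] in pixels, round what is visible of it).
- vision.landmark_of(thing, camera): "position" ([row, column] in pixels: a listed point, or the origin of a listed thing).
The state is a dict: "time": time; "joint_pos": joint angles; "joint_velocities": joint speeds; "joint_torque": joint torques, N m; "position": TCP position; "tool_rot": TCP orientation; "force": force on the tool from outside, world axes, zero at the start; "torque": the same for the moment, N m; "gripper_width": finger opening in m; "grip_force": force on a finger pad.
Only numpy, scipy, OpenCV 4.12 (cv2) and the standard library are available. Lean on these libraries where they do the work, as an engineer would, in place of code of your own. Each camera call takes 0.05 s, during which the arm holds its last target. There are 200 camera calls.

TASK

Slide the gate bolt open so that the little carriage rolls down the bench rail by itself, and keep your hand off it until its orange handle plate is over the green stretch; then catch it gently and bring it to a full stop for a moment while the plate is still over the green. Then ease it down softly against the red buffer and let go: the top-heavy silver finial riding on it must stay standing the whole time, and nothing else on the bench may be disturbed.

Things in the scene. Friction and masses are not known exactly. Their poses are not given: they have to be found in the camera images.
- track: Inclined bench rail, fixed; runs along its own y and falls towards its own -y, slope 0.045. Origin on the table under it, x across, z up. Plywood base 150 wide, 760 long, 12 thick; rails' upper edge 60 mm above the table at the origin. Green stretch painted on the base: y +55 to -255 mm. Red buffer at the lower end: rubber face at y -310, top 80 mm above the table.
- carriage (a joint): Travel of the four-wheeled carriage down the rail (m): 0 at the gate bolt, 0.50 against the buffer; plate over the green from 0.15 to 0.46. Mass 0.55 kg nominal (0.45 to 0.8). Resistance 0.04 N + 1.25 N per m/s: gathers speed with time constant 0.5 s to a steady 0.17 to 0.3 m/s. A sudden speed change over 0.1 m/s, or slowing at over 1 m/s2, topples the finial.
- handle (a point): Top centre of the orange handle plate on the carriage's downhill end: 44 wide across the rail, 12 thick along it, top 78 mm above the level deck (80 wide, 180 long). In the track's frame at (0, 205, 181) mm at travel 0 and (0, -294, 158) at travel 0.5. Above deck height the space downhill of it is open even at the buffer: fingers can stand before the plate, or pinch it.
- bolt (a joint): Slide of the brass gate bolt (m): 0 = closed, blocking the carriage; it slides along the track's own -x (towards the robot) to its stop at 0.045 and stays where it is left (2 N friction). The carriage is free from about 0.041 on.
- knob (a point): Top centre of the bolt's upright knob: red cap 22 across, 10 high, on a 16 mm steel stem, standing 47 mm above the bolt bar. Closed, it is at (-125, 184, 146) mm in the track's frame. Fingers fit on its rail side, above the bar, to drag it, or can pinch it from above.
- finial: Polished silver finial standing upright and loose on the deck, 90 to 120 mm uphill of the handle plate: round foot 22 diameter, slim stem, bulb 34 diameter near the top, 110 tall, 0.12 kg, centre of mass about 67 mm up. Origin under its foot, z up its axis.
- brush: Brush lying on the bench between robot and rail, bystander.
- jar: Amber jar 60 diameter, 80 tall, on the far side of the rail, bystander.
- bowl: White bowl 100 diameter, 40 tall, between robot and rail, bystander.
Things that resemble listed ones, but are neither listed nor needed, are in the scene too. What is shaped like the finial but turquoise or yellow is not meant.

How it is judged:
By the outcome, as a careful person would: the job done as asked, in the order asked, and still so for the second after the job is handed in, with the robot touching nothing.
It also fails if it takes over 38 s, if anything falls off the work surface, if the arm or the gripper's body presses on something with over 40 N, if the wrist force passes 120 N, or if a joint passes its speed limit or range.

## Working session

There is one attempt and no reset: what is moved stays moved. The work goes in short steps, Python scripts to look and compute and a tool call to move; the robot and the scene stay as the last step left them, time stands still between calls to the robot, and variables do not carry over. Pictures are saved under pics/ and viewed, at most 10 in all, crops included, and the job is handed in when it is done.

Besides the shell and the picture viewer there is one more tool, called after "Emit:" as name([rows], argument=value, ...), one row to a line, values as JSON. play_rows: Moves the arm, as the interface text tells. Its arguments: {"type":"object","properties":{"moves":{"type":"array"}},"required":["moves"]}

```bash
ls; mkdir -p pics; python3 - <<'E'
from station import readout, vision, r
import cv2,numpy as np
s=readout.sense();print(s['time'],s['position'],s['tool_rot'],s['gripper_width'],r.grip_depth)
for c in ("scene","top"):
    im=vision.get_image(c);cv2.imwrite(f"pics/{c}0.png",im[:,:,::-1])
    print(c,vision.calibration(c))
    for n in ("handle","knob","finial","track"):
        print(n,[(np.round(d['position'],1).tolist(),round(d['conf'],2)) for d in vision.landmark_of(n,c)][:4])
print(vision.calibration("wrist"))
print(readout.sense()['time'])
E
```

```text
pics
0.0 [ 0.24690274 -0.62771987  0.23036926] [[-9.30632029e-01 -3.65955561e-01 -7.44880697e-04]
 [-3.65956285e-01  9.30630894e-01  1.46200627e-03]
 [ 1.58179665e-04  1.63318363e-03 -9.99998654e-01]] 0.08565712222998215 0.0187
scene {'K': array([[475.53406257,   0.        , 310.87216541],
       [  0.        , 475.53406257, 199.6522386 ],
       [  0.        ,   0.        ,   1.        ]]), 'R': array([[ 0.12076022,  0.99264828, -0.00814662],
       [ 0.66017384, -0.08643658, -0.74612279],
       [-0.74134167,  0.08472377, -0.66575852]]), 't': array([-0.13151087, -0.2688552 ,  1.6132649 ])}
handle [([177.7, 354.9], 0.65), ([242.9, 276.3], 0.35)]
knob [([159.2, 331.9], 0.78)]
finial [([196.7, 400.1], 0.77), ([215.4, 439.6], 0.7)]
track [([243.7, 273.0], 0.8), ([157.8, 330.6], 0.66)]
top {'K': array([[426.76346537,   0.        , 316.41893301],
       [  0.        , 426.76346537, 185.82697583],
       [  0.        ,   0.        ,   1.        ]]), 'R': array([[ 0.0073393 , -0.99977961,  0.01966873],
       [-0.98403892, -0.01071828, -0.17763032],
       [ 0.17780199, -0.01805111, -0.98390071]]), 't': array([0.04175738, 0.59446162, 1.15676156])}
handle [([191.2, 268.5], 0.95)]
knob [([237.4, 281.4], 0.65)]
finial [([214.1, 190.3], 0.56), ([197.9, 229.2], 0.54), ([249.4, 232.9], 0.51)]
track [([193.3, 228.1], 0.68), ([194.2, 346.4], 0.55)]
{'K': array([[348.73198212,   0.        , 318.94271343],
       [  0.        , 348.73198212, 199.02142294],
       [  0.        ,   0.        ,   1.        ]]), 'T_tool_cam': array([[-6.62238503e-05, -9.56571785e-01, -2.91496852e-01,
         7.39845312e-02],
       [ 9.99999916e-01, -1.80916686e-04,  3.66508084e-04,
        -4.19757706e-04],
       [-4.03327937e-04, -2.91496804e-01,  9.56571717e-01,
        -1.42920841e-01],
       [ 0.00000000e+00,  0.00000000e+00,  0.00000000e+00,
         1.00000000e+00]])}
0.5
```

View pics/scene0.png

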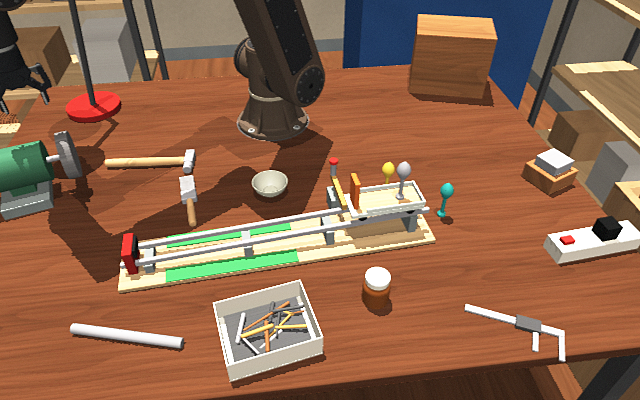

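View pics/top0.png

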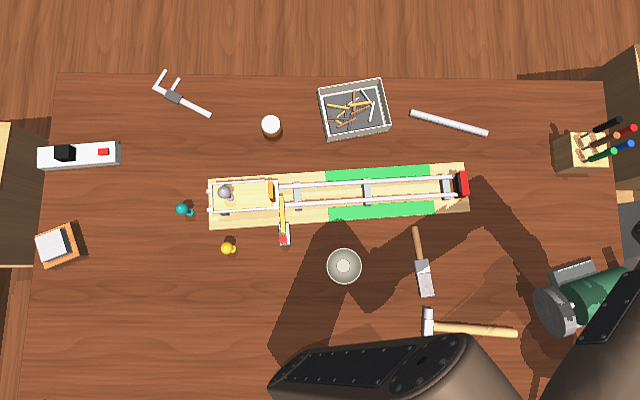

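The scene picture shows the handle plate top at about (355,176), the red knob at (333,160) and the silver finial bulb at (403,170). In the top picture the handle is at (271,190), the knob at (283,238), and the base corners at about (208,180), (209,229), (465,163) and (469,211).

```bash
cat > h.py <<'E'
import numpy as np
from station import readout, vision, r
def proj(c,X):
    k=vision.calibration(c);p=np.atleast_2d(X)@k['R'].T+k['t'];p=p@k['K'].T;return p[:,:2]/p[:,2:]
def tw(q,P):
    c,s=np.cos(q[2]),np.sin(q[2]);R=np.array([[c,-s,0],[s,c,0],[0,0,1]]);return np.atleast_2d(P)@R.T+[q[0],q[1],0]
E
python3 - <<'E'
from h import *
from scipy.optimize import least_squares
B=[(-75,-380,12),(-75,380,12),(75,380,12),(75,-380,12)]
obs=[("top",(0,205,181),(268.5,191.2),1),("top",(-125,184,146),(281.4,237.4),1),("scene",(0,205,181),(354.9,177.7),1),("scene",(-125,184,146),(331.9,159.2),1),
("top",B[0],(469,211),1),("top",B[1],(209,229),1),("top",B[2],(208,180),1),("top",B[3],(465,163),1),("scene",B[3],(120,289),1),("scene",B[2],(435,240),1)]
f=lambda q:np.concatenate([proj(c,tw(q,np.array(P)/1e3))[0]-uv for c,P,uv,w in obs])
s=least_squares(f,[.65,0,0],loss='soft_l1');print(s.x,np.degrees(s.x[2]));print(s.fun.reshape(-1,2).round(1))
q=s.x;np.save('q.npy',q)
for n,P in dict(handle0=(0,205,181),h15=(0,55,174),h46=(0,-255,160),handle5=(0,-294,158),knob=(-125,184,146),knobopen=(-170,184,146)).items():
    X=tw(q,np.array(P)/1e3)[0];print(n,X.round(4),np.hypot(*X[:2]).round(3))
    for c in("scene","top"):print(proj(c,X).round(0))
E
```

```text
[ 0.5736055  -0.02299645  0.07699598] 4.411544918643671
[[-4.5 -0.8]
 [-5.4  3. ]
 [ 5.7 -0.3]
 [ 6.4 -0.4]
 [ 2.7  1.2]
 [ 1.1  1. ]
 [ 0.7 -1.3]
 [-0.  -0.7]
 [-6.1  1.3]
 [-2.  -0.1]]
handle0 [0.5578 0.1814 0.181 ] 0.587
[[361. 177.]]
[[264. 190.]]
h15 [0.5694 0.0318 0.174 ] 0.57
[[297. 188.]]
[[323. 187.]]
h46 [ 0.5932 -0.2772  0.16  ] 0.655
[[158. 212.]]
[[442. 180.]]
handle5 [ 0.5962 -0.3161  0.158 ] 0.675
[[139. 215.]]
[[456. 179.]]
knob [0.4348 0.1508 0.146 ] 0.46
[[338. 159.]]
[[276. 240.]]
knobopen [0.39   0.1474 0.146 ] 0.417
[[334. 149.]]
[[277. 258.]]
```

```bash
python3 - <<'E'
import cv2,numpy as np
t=cv2.imread('pics/top0.png');s=cv2.imread('pics/scene0.png')
a=cv2.resize(t[155:255,200:480][:, :],None,fx=2.85,fy=2.85,interpolation=2)
b=cv2.resize(s[150:300,110:440],None,fx=2.4,fy=2.0,interpolation=2)
o=np.zeros((a.shape[0]+b.shape[0],800,3),np.uint8);o[:a.shape[0],:a.shape[1]]=a;o[a.shape[0]:,:b.shape[1]]=b
print(o.shape);cv2.imwrite('pics/c1.png',o)
# green & red extents
for n,i in(('t',t),('s',s)):
    h=cv2.cvtColor(i,cv2.COLOR_BGR2HSV)
    for nm,lo,hi in(('green',(50,120,100),(70,255,255)),('red',(0,200,80),(4,255,255)),('orange',(10,200,150),(18,255,255))):
        k,_,st,ce=cv2.connectedComponentsWithStats(cv2.inRange(h,lo,hi))
        print(n,nm,[(x[:5].tolist(),c.round(1).tolist()) for x,c in zip(st[1:],ce[1:]) if x[4]>12])
E
```

```text
(585, 800, 3)
t green [([610, 147, 7, 8, 41], [613.1, 150.6]), ([325, 164, 105, 18, 1144], [378.0, 172.7]), ([328, 201, 107, 20, 1320], [380.8, 210.2])]
t red [([98, 149, 10, 6, 20], [101.0, 152.0])]
t orange []
s green [([250, 223, 41, 13, 254], [270.4, 228.9]), ([167, 233, 24, 5, 35], [177.5, 234.6]), ([167, 232, 74, 16, 325], [206.7, 239.3]), ([166, 249, 133, 33, 1703], [230.3, 265.1])]
s red [([67, 95, 53, 27, 450], [93.0, 112.0]), ([330, 161, 8, 4, 19], [333.3, 162.7]), ([560, 237, 15, 8, 43], [566.0, 241.3]), ([121, 250, 16, 24, 162], [129.5, 263.0])]
s orange [([354, 185, 6, 24, 77], [356.1, 196.6]), ([364, 281, 9, 12, 17], [367.5, 287.6])]
```

View pics/c1.png

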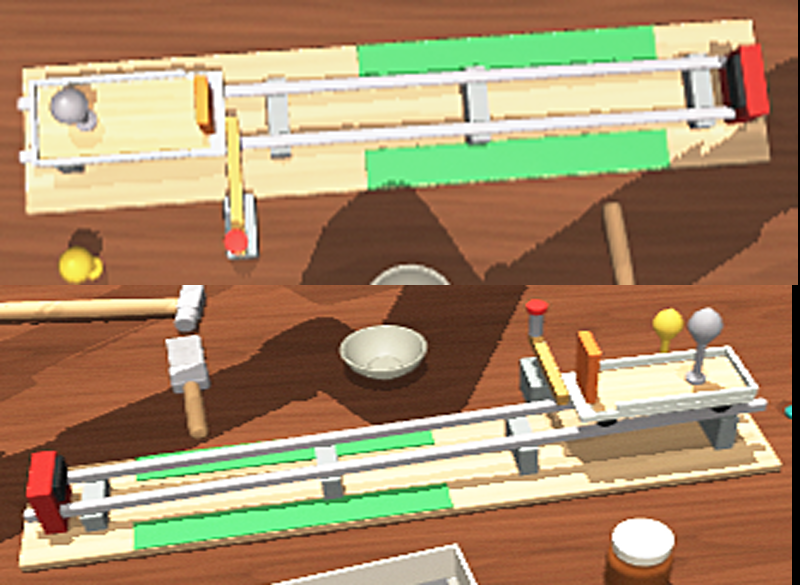

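The crops show the painted green corners, the plate top, the red knob and the base corners clearly. I'll refit the pose with refined picks.

```bash
python3 - <<'E'
from h import *
from scipy.optimize import least_squares
obs=[("top",(0,205,181),(270.2,191.5)),("top",(-125,184,146),(282.8,239.2)),("scene",(0,205,181),(355.4,175.)),("scene",(-125,184,146),(333.8,160.5)),
("top",(-75,55,12),(329.1,221)),("top",(-75,-255,12),(434.7,212.5)),("top",(75,55,12),(325.3,171.1)),("top",(75,-255,12),(429.8,164.8)),
("scene",(75,-255,12),(166.3,282)),("scene",(75,55,12),(297.9,261.5)),
("top",(-75,-380,12),(470.2,211.1)),("top",(-75,380,12),(209.8,229.4)),("top",(75,380,12),(207.7,178.9)),("top",(75,-380,12),(464.2,162)),("scene",(75,-380,12),(118.3,290)),("scene",(75,380,12),(435,240))]
def f(q):
    o=[]
    for i,(c,P,uv) in enumerate(obs):
        P=np.array(P)/1e3
        if i>=10:P[1]+=q[3]
        o.append(proj(c,tw(q,P))[0]-uv)
    return np.concatenate(o)
s=least_squares(f,[.6,0,0,0],loss='soft_l1');print(s.x,np.degrees(s.x[2]));print(s.fun.reshape(-1,2).round(1))
q=s.x[:3];np.save('q.npy',q)
def tri(uvs):
    A=[]
    for c,uv in uvs:
        k=vision.calibration(c);M=k['K']@np.c_[k['R'],k['t']];A+= [M[0]-uv[0]*M[2],M[1]-uv[1]*M[2]]
    A=np.array(A);return np.linalg.lstsq(A[:,:3],-A[:,3],rcond=None)[0]
print('tri h',tri([(c,u) for c,_,u in obs[0:4:2]]),'knob',tri([(c,u) for c,_,u in obs[1:4:2]]))
for n,P in dict(handle0=(0,205,181),h15=(0,55,174),h46=(0,-255,160),handle5=(0,-294,158),knob=(-125,184,146)).items():
    X=tw(q,np.array(P)/1e3)[0];print(n,X.round(4))
E
```

```text
[ 0.57568655 -0.03789482  0.07799676  0.01913601] 4.468885113027759
[[-0.2 -1.8]
 [-0.9  0.5]
 [-1.   3.4]
 [-1.3 -0.8]
 [-0.7  0.7]
 [-0.3  1.8]
 [-0.8 -0.1]
 [-1.4 -0.6]
 [-2.3  0.8]
 [-0.1  0. ]
 [ 0.1  0.8]
 [-1.2  0.5]
 [-0.4 -0.3]
 [-0.7 -0.1]
 [-2.5  0.4]
 [-0.4 -0.2]]
tri h [0.55456969 0.1676346  0.18661303] knob [0.4384136  0.13651364 0.14442502]
handle0 [0.5597 0.1665 0.181 ]
h15 [0.5714 0.0169 0.174 ]
h46 [ 0.5956 -0.2921  0.16  ]
handle5 [ 0.5986 -0.331   0.158 ]
knob [0.4367 0.1358 0.146 ]
```

Emit:
play_rows([
  [[0,0,-0.1416],[0,0,-0.03],1],
  [[0,0,-0.1416],[0,0,-0.03],1],
  [[0,0,-0.1416],[0,0,-0.02],1],
  [[0,0,-0.1416],[0,0,0],1],
  [[0,0,-0.1416],[0,0,0],1],
  [[0,0,-0.1416],[0,0,0],1],
  [[0,0,-0.1416],[0,0,0],1],
  [[0,0,-0.1416],[0,0,0],1],
  [[0,0,-0.1416],[0,0,0],1],
  [[0,0,0],[0,0,0],1],
])

```text
time: 1.5
position: [0.2471, -0.6281, 0.3113]
tool_rot: [[0.08, -0.997, 0.0], [-0.997, -0.08, -0.0], [0.0, -0.0, -1.0]]
force: [0.7, -0.2, -0.3]
gripper_width: -0.0005
grip_force: 0.0
```

Emit:
play_rows([
  [[0,0,0],[-0.02,-0.008,0],1],
  [[0,0,0],[-0.04,-0.016,0],1],
  [[0,0,0],[-0.04,-0.016,0],1],
  [[0,0,0],[-0.04,-0.016,0],1],
  [[0,0,0],[-0.04,-0.016,0],1],
  [[0,0,0],[-0.04,-0.016,0],1],
  [[0,0,0],[-0.04,-0.016,0],1],
  [[0,0,0],[-0.04,-0.016,0],1],
  [[0,0,0],[-0.04,-0.016,0],1],
  [[0,0,0],[-0.03,-0.012,0],1],
])

```text
time: 2.5
position: [0.3658, -0.2457, 0.3117]
tool_rot: [[0.074, -0.997, 0.001], [-0.997, -0.074, 0.0], [0.0, -0.001, -1.0]]
force: [0.9, -0.0, 0.7]
gripper_width: 0.0
grip_force: 0.0
```

```bash
cat >> h.py <<'E'
def tip():
    s=readout.sense();q=np.load('q.npy');d=s['position']-[q[0],q[1],0];c,n=np.cos(q[2]),np.sin(q[2])
    print('t',round(s['time'],2),'track mm',(1e3*np.array([c*d[0]+n*d[1],-n*d[0]+c*d[1],d[2]])).round(1),'yaw_y',np.degrees(np.arctan2(s['tool_rot'][1,1],s['tool_rot'][0,1])).round(2),'F',np.round(s['force'],1),'w',round(s['gripper_width'],4),np.round(s['joint_pos'],0));return s
E
python3 -c "
from h import *;tip()"
```

```text
t 2.5 track mm [-225.4 -190.8  311.7] yaw_y -175.74 F [ 0.9 -0.   0.7] w 0.0 [ -8.  -5. -19.  -0. -76.  12.]
```

Emit:
play_rows([
  [[0,0,0],[-0.03,-0.012,0],1],
  [[0,0,0],[-0.04,-0.015,0],1],
  [[0,0,0],[-0.04,-0.015,0],1],
  [[0,0,0],[-0.04,-0.015,0],1],
  [[0,0,0],[-0.04,-0.015,0],1],
  [[0,0,0],[-0.04,-0.015,0],1],
  [[0,0,0],[-0.04,-0.015,0],1],
  [[0,0,0],[-0.04,-0.015,0],1],
  [[0,0,0],[-0.04,-0.013,0.02],1],
  [[0,0,0],[-0.025,-0.008,0.02],1],
])

```text
time: 3.5
position: [0.4745, 0.1398, 0.2713]
tool_rot: [[0.075, -0.997, 0.002], [-0.997, -0.075, 0.001], [-0.001, -0.002, -1.0]]
force: [-0.1, -0.3, 0.5]
gripper_width: -0.0001
grip_force: 0.0
```

```bash
python3 - <<'E'
from h import *;import cv2
tip()
cv2.imwrite('pics/w1.png',vision.get_image('wrist')[:,:,::-1]);s=tip()
q=np.load('q.npy');K=vision.calibration('wrist');X=tw(q,[[-.125,.184,.146],[0,.205,.181]])
P=(X-s['position'])@s['tool_rot'];T=K['T_tool_cam'];C=(P-T[:3,3])@T[:3,:3];u=C@K['K'].T;print('pred',u[:,:2]/u[:,2:])
for n in('knob','handle'):print(n,vision.landmark_of(n,'wrist'))
E
```

```text
t 3.5 track mm [-87.  185.1 271.3] yaw_y -175.7 F [-0.1 -0.3  0.5] w -0.0001 [ 39.   2. -18.  -0. -70. -35.]
t 3.55 track mm [-87.7 186.5 267.1] yaw_y -175.69 F [-0.5  2.2 -2.7] w 0.0001 [ 39.   2. -18.  -0. -70. -35.]
pred [[366.49211659 188.62682373]
 [194.8846088  231.02798657]]
knob [{'position': [189.5, 367.7], 'conf': 0.88}]
handle [{'position': [230.7, 195.0], 'conf': 0.77}]
```

View pics/w1.png

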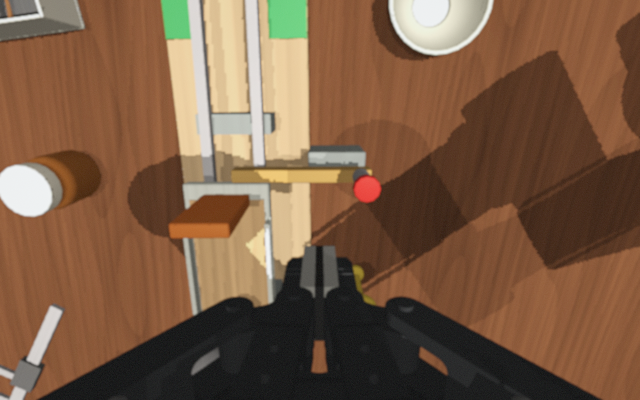

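The wrist picture shows the red knob at (367,189) and the plate at (195,230). Both match the predictions, so the pose is good to about 1 mm.

Emit:
play_rows([
  [[0,0,0],[0.0,0,0.02],1],
  [[0,0,0],[0,0,0.03],1],
  [[0,0,0],[0,0,0.03],1],
  [[0,0,0],[0,0,0.03],1],
  [[0,0,0],[0,0,0.02],1],
  [[0,0,0],[0,0,0.015],1],
  [[0,0,0],[0,0.005,0],1],
  [[0,0,0],[0,0.005,0],1],
  [[0,0,0],[0,0.005,0],1],
  [[0,0,0],[0,0.005,0],1],
])

```text
time: 4.65
position: [0.4543, 0.1356, 0.1276]
tool_rot: [[0.078, -0.997, 0.002], [-0.997, -0.078, 0.001], [-0.001, -0.002, -1.0]]
force: [2.2, -0.9, -0.3]
gripper_width: -0.0006
grip_force: 1.2
```

```bash
python3 -c "
from h import *;tip()"
```

```text
t 4.65 track mm [-107.5  182.4  127.6] yaw_y -175.52 F [ 2.2 -0.9 -0.3] w -0.0006 [ 41.   7. -32.   0. -50. -36.]
```

```bash
cat >> h.py <<'E'
import cv2
def travel(cam='scene'):
    im=vision.get_image(cam);t=readout.sense()['time']-.05
    h=cv2.cvtColor(im,cv2.COLOR_RGB2HSV);m=cv2.inRange(h,(7,190,90),(19,255,255))
    q=np.load('q.npy');S=np.linspace(0,.5,501)
    L=proj(cam,tw(q,np.c_[0*S,.205-.998*S,.181-.046*S-.035]))
    k,_,st,ce=cv2.connectedComponentsWithStats(m);o=[]
    for a,c in zip(st[1:],ce[1:]):
        d=np.hypot(*(L-c).T);i=d.argmin()
        if a[4]>25 and d[i]<12:o.append((int(a[4]),round(S[i],3),round(d[i],1),c.round(1).tolist()))
    print(cam,'t',round(t,2),sorted(o)[::-1][:3])
E
python3 -c "
from h import *;travel();travel('top');tip()"
```

```text
scene t 4.65 [(288, np.float64(0.0), np.float64(0.9), [354.4, 189.8])]
top t 4.7 []
t 4.75 track mm [-108.   182.5  127.4] yaw_y -175.5 F [0.3 0.2 0.4] w -0.0 [ 41.   7. -32.   0. -50. -36.]
```

Emit:
play_rows([
  [[0,0,0],[0,0.006,0],1],
  [[0,0,0],[0,0.006,0],1],
  [[0,0,0],[0,0.006,0],1],
  [[0,0,0],[0,0.006,0],1],
])

```text
time: 5.15
position: [0.4297, 0.1338, 0.1265]
tool_rot: [[0.078, -0.997, 0.001], [-0.997, -0.078, 0.001], [-0.0, -0.001, -1.0]]
force: [2.9, 0.3, 1.9]
gripper_width: -0.0001
grip_force: 1.2
```

```bash
python3 -c "
from h import *;tip();cv2.imwrite('pics/s2.png',cv2.resize(vision.get_image('top')[150:280,190:360,::-1],None,fx=4,fy=4));travel();tip()"
```

```text
t 5.15 track mm [-132.2  182.5  126.5] yaw_y -175.5 F [2.9 0.3 1.9] w -0.0001 [ 43.   5. -35.   0. -50. -38.]
scene t 5.2 [(276, np.float64(0.0), np.float64(0.8), [354.4, 189.9])]
t 5.25 track mm [-133.   182.2  126.2] yaw_y -175.49 F [-0.5  1.   0.4] w -0.0003 [ 43.   5. -35.  -0. -50. -38.]
```

View pics/s2.png

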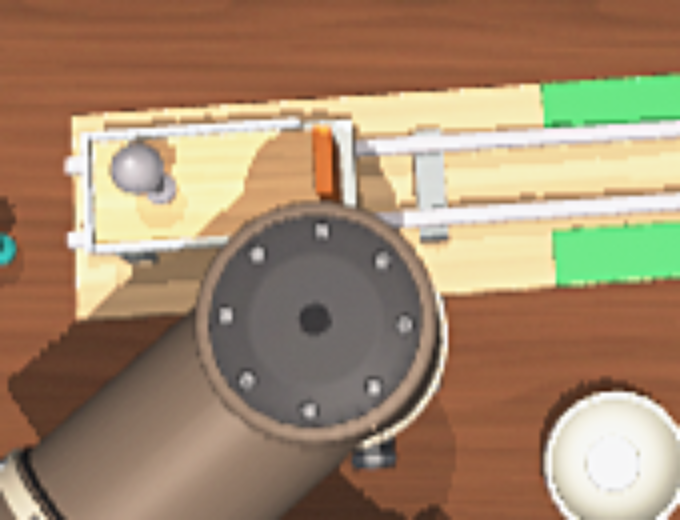

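The flange hides the knob in this picture, but the force and pose show the bolt being dragged; the carriage is still at 0.

Emit:
play_rows([
  [[0,0,0],[0,0.005,0],1],
  [[0,0,0],[0,0.005,0],1],
])

```text
time: 5.45
position: [0.4197, 0.1327, 0.1262]
tool_rot: [[0.078, -0.997, -0.0], [-0.997, -0.078, -0.0], [0.0, 0.0, -1.0]]
force: [2.2, -0.2, 0.9]
gripper_width: -0.0001
grip_force: 1.1
```

```bash
python3 -c "
from h import *;tip();travel();tip()"
```

```text
t 5.45 track mm [-142.2  182.2  126.2] yaw_y -175.52 F [ 2.2 -0.2  0.9] w -0.0001 [ 43.   4. -36.   0. -50. -39.]
scene t 5.45 [(262, np.float64(0.002), np.float64(0.5), [352.8, 190.6])]
t 5.5 track mm [-142.9  182.   126.1] yaw_y -175.53 F [0.4 0.  0.1] w -0.0003 [ 43.   4. -36.  -0. -50. -39.]
```

Emit:
play_rows([
  [[0,0,0],[0,0.002,0],1],
])

```text
time: 5.6
position: [0.4177, 0.1325, 0.1262]
tool_rot: [[0.078, -0.997, -0.0], [-0.997, -0.078, -0.0], [0.0, 0.0, -1.0]]
force: [1.4, -0.6, -0.1]
gripper_width: -0.0005
grip_force: 1.0
```

```bash
python3 -c "
from h import *;tip();travel();tip()"
```

```text
t 5.6 track mm [-144.2  182.1  126.2] yaw_y -175.5 F [ 1.4 -0.6 -0.1] w -0.0005 [ 44.   4. -36.   0. -50. -39.]
scene t 5.6 [(248, np.float64(0.012), np.float64(0.8), [348.8, 191.6])]
t 5.65 track mm [-144.4  182.1  126.2] yaw_y -175.51 F [1.6 0.2 0. ] w 0.0 [ 44.   4. -36.  -0. -50. -39.]
```

Emit:
play_rows([
  [[0,0,0],[0.015,-0.008,0],1],
  [[0,0,0],[0.035,-0.015,0],1],
  [[0,0,0],[0.04,-0.02,0],1],
  [[0,0,0],[0.04,-0.025,0],1],
  [[0,0,0],[0.04,-0.025,0],1],
  [[0,0,0],[0.035,-0.025,0],1],
  [[0,0,0],[0.03,-0.018,0],1],
])

```text
time: 6.35
position: [0.5726, -0.0931, 0.1255]
tool_rot: [[0.077, -0.997, -0.002], [-0.997, -0.077, -0.0], [-0.0, 0.002, -1.0]]
force: [1.4, 1.1, -1.0]
gripper_width: 0.0
grip_force: 0.0
```

```bash
python3 -c "
from h import *;tip();travel();tip()"
```

```text
t 6.35 track mm [ -7.4 -54.8 125.5] yaw_y -175.57 F [ 1.4  1.1 -1. ] w 0.0 [ 10.  17. -20.  -0. -54.  -6.]
scene t 6.35 [(192, np.float64(0.117), np.float64(2.5), [305.3, 201.0])]
t 6.4 track mm [ -5.3 -57.7 125.3] yaw_y -175.6 F [ 5.6 -3.   2.7] w 0.0001 [ 10.  17. -19.   0. -54.  -5.]
```

Emit:
play_rows([
  [[0,0,0],[0,-0.004,0],1],
  [[0,0,0],[0,0,0],1],
])

```text
time: 6.6
position: [0.5755, -0.0907, 0.1255]
tool_rot: [[0.077, -0.997, -0.002], [-0.997, -0.077, 0.0], [-0.0, 0.002, -1.0]]
force: [-0.2, -0.0, -0.0]
gripper_width: 0.0003
grip_force: 0.0
```

```bash
python3 -c "
from h import *;travel();tip()"
```

```text
scene t 6.6 [(161, np.float64(0.162), np.float64(3.7), [286.3, 205.6])]
t 6.65 track mm [ -4.5 -52.1 125.8] yaw_y -175.51 F [-0.6  1.2 -0.2] w 0.0001 [ 10.  17. -19.  -0. -54.  -6.]
```

Emit:
play_rows([
  [[0,0,0],[0,-0.003,0],1],
  [[0,0,0],[0.007,0,0],1],
  [[0,0,0],[0.012,0,0],1],
  [[0,0,0],[0.014,0,0],1],
  [[0,0,0],[0.014,0,0],1],
  [[0,0,0],[0.014,0,0],1],
  [[0,0,0],[0.014,0,0],1],
  [[0,0,0],[0.014,0,0],1],
  [[0,0,0],[0.014,0,0],1],
  [[0,0,0],[0.012,0,0],1],
])

```text
time: 7.65
position: [0.588, -0.2066, 0.1262]
tool_rot: [[0.078, -0.997, -0.0], [-0.997, -0.078, -0.0], [0.0, 0.0, -1.0]]
force: [0.5, 0.3, 0.6]
gripper_width: 0.0004
grip_force: 0.0
```

Emit:
play_rows([
  [[0,0,0],[0.01,0,0],1],
  [[0,0,0],[0.008,0,0],1],
  [[0,0,0],[0.006,0,0],1],
  [[0,0,0],[0.004,0,0],1],
  [[0,0,0],[0.002,0,0],1],
  [[0,0,0],[0.001,0,0],1],
  [[0,0,0],[0,0,0],1],
  [[0,0,0],[0,0,0],1],
  [[0,0,0],[0,0,0],1],
  [[0,0,0],[0,0,0],1],
])

```text
time: 8.65
position: [0.5905, -0.2358, 0.1264]
tool_rot: [[0.079, -0.997, 0.0], [-0.997, -0.079, 0.0], [-0.0, -0.0, -1.0]]
force: [0.1, -0.8, -0.5]
gripper_width: 0.0004
grip_force: 0.2
```

```bash
python3 -c "
from h import *;tip();travel();tip();cv2.imwrite('pics/s3.png',cv2.resize(vision.get_image('scene')[100:300,100:440,::-1],None,fx=2.3,fy=2.3));travel()"
```

```text
t 8.65 track mm [  -0.7 -198.5  126.4] yaw_y -175.49 F [ 0.1 -0.8 -0.5] w 0.0004 [ -4.  22. -12.  -0. -56.   9.]
scene t 8.65 [(206, np.float64(0.387), np.float64(1.1), [187.8, 220.1])]
t 8.7 track mm [  -0.7 -198.5  126.4] yaw_y -175.49 F [ 0.7 -0.8  0.1] w -0.0002 [ -4.  22. -12.   0. -56.   9.]
scene t 8.75 [(203, np.float64(0.387), np.float64(1.6), [187.9, 220.6])]
```

View pics/s3.png

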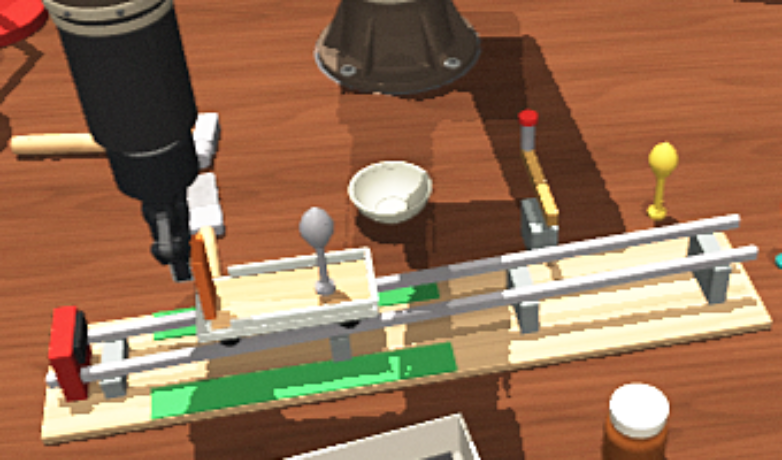

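The carriage is stopped at 0.387 over the green, with the finial standing. Next I'll ease it down.

Emit:
play_rows([
  [[0,0,0],[0.001,0,0],1],
  [[0,0,0],[0.002,0,0],1],
  [[0,0,0],[0.003,0,0],1],
  [[0,0,0],[0.003,0,0],1],
  [[0,0,0],[0.003,0,0],1],
  [[0,0,0],[0.003,0,0],1],
  [[0,0,0],[0.003,0,0],1],
  [[0,0,0],[0.003,0,0],1],
  [[0,0,0],[0.003,0,0],1],
  [[0,0,0],[0.003,0,0],1],
])

```text
time: 9.8
position: [0.5925, -0.2632, 0.1263]
tool_rot: [[0.078, -0.997, -0.0], [-0.997, -0.078, 0.0], [-0.0, 0.0, -1.0]]
force: [1.3, 0.1, -0.5]
gripper_width: 0.0
grip_force: 0.1
```

Emit:
play_rows([
  [[0,0,0],[0.003,0,0],1],
  [[0,0,0],[0.003,0,0],1],
  [[0,0,0],[0.003,0,0],1],
  [[0,0,0],[0.003,0,0],1],
  [[0,0,0],[0.003,0,0],1],
  [[0,0,0],[0.003,0,0],1],
  [[0,0,0],[0.003,0,0],1],
  [[0,0,0],[0.003,0,0],1],
  [[0,0,0],[0.003,0,0],1],
  [[0,0,0],[0.003,0,0],1],
])

```text
time: 10.8
position: [0.5949, -0.2931, 0.1263]
tool_rot: [[0.078, -0.997, 0.0], [-0.997, -0.078, -0.0], [0.0, -0.0, -1.0]]
force: [-1.4, -0.3, -0.6]
gripper_width: -0.0001
grip_force: 0.1
```

Emit:
play_rows([
  [[0,0,0],[0.003,0,0],1],
  [[0,0,0],[0.003,0,0],1],
  [[0,0,0],[0.003,0,0],1],
  [[0,0,0],[0.003,0,0],1],
  [[0,0,0],[0.003,0,0],1],
  [[0,0,0],[0.003,0,0],1],
  [[0,0,0],[0.003,0,0],1],
  [[0,0,0],[0.002,0,0],1],
  [[0,0,0],[0.002,0,0],1],
  [[0,0,0],[0.002,0,0],1],
])

```text
time: 11.8
position: [0.597, -0.3199, 0.1263]
tool_rot: [[0.078, -0.997, 0.0], [-0.997, -0.078, 0.0], [-0.0, -0.0, -1.0]]
force: [-0.2, -0.2, -0.2]
gripper_width: -0.0001
grip_force: 0.1
```

Emit:
play_rows([
  [[0,0,0],[0.002,0,0],1],
  [[0,0,0],[0.002,0,0],1],
  [[0,0,0],[0.002,0,0],1],
  [[0,0,0],[0.002,0,0],1],
  [[0,0,0],[0.002,0,0],1],
  [[0,0,0],[0.002,0,0],1],
  [[0,0,0],[0.002,0,0],1],
  [[0,0,0],[0.002,0,0],1],
  [[0,0,0],[0.002,0,0],1],
  [[0,0,0],[0.002,0,0],1],
])

```text
time: 12.8
position: [0.5986, -0.3399, 0.1263]
tool_rot: [[0.078, -0.997, -0.0], [-0.997, -0.078, 0.0], [-0.0, 0.0, -1.0]]
force: [0.1, -1.0, -0.2]
gripper_width: 0.0
grip_force: 0.1
```

```bash
python3 -c "
from h import *;tip();travel();tip()"
```

```text
t 12.8 track mm [  -0.7 -302.8  126.3] yaw_y -175.51 F [ 0.1 -1.  -0.2] w 0.0 [-13.  26.  -5.  -0. -59.  18.]
scene t 12.8 [(301, np.float64(0.491), np.float64(0.9), [140.7, 228.1])]
t 12.85 track mm [  -0.7 -303.1  126.3] yaw_y -175.51 F [ 0.5 -0.1  0.2] w 0.0003 [-13.  26.  -5.   0. -59.  18.]
```

Emit:
play_rows([
  [[0,0,0],[0.002,0,0],1],
  [[0,0,0],[0.002,0,0],1],
  [[0,0,0],[0.002,0,0],1],
  [[0,0,0],[0.002,0,0],1],
  [[0,0,0],[0.002,0,0],1],
  [[0,0,0],[0.002,0,0],1],
  [[0,0,0],[0.002,0,0],1],
  [[0,0,0],[0.002,0,0],1],
  [[0,0,0],[0.002,0,0],1],
  [[0,0,0],[0.002,0,0],1],
])

```text
time: 13.85
position: [0.6001, -0.3598, 0.1263]
tool_rot: [[0.078, -0.997, 0.0], [-0.997, -0.078, 0.0], [-0.0, -0.0, -1.0]]
force: [-1.1, -0.0, -0.5]
gripper_width: 0.0003
grip_force: 0.0
```

```bash
python3 -c "
from h import *;tip();travel();tip()"
```

```text
t 13.85 track mm [  -0.7 -322.9  126.3] yaw_y -175.51 F [-1.1 -0.  -0.5] w 0.0003 [-15.  27.  -3.  -0. -60.  20.]
scene t 13.85 [(290, np.float64(0.499), np.float64(2.0), [137.2, 229.9])]
t 13.9 track mm [  -0.7 -323.1  126.3] yaw_y -175.52 F [ 0.3 -0.8 -0.8] w 0.0001 [-15.  27.  -3.   0. -60.  20.]
```

Carriage is at the buffer and the fingers have left the plate. I'll back off downhill and up, then check.

Emit:
play_rows([
  [[0,0,0],[0.01,0,0],1],
  [[0,0,0],[0.02,0,0],1],
  [[0,0,0],[0.02,0,-0.02],1],
  [[0,0,0],[0.01,0,-0.03],1],
  [[0,0,0],[0,0,-0.03],1],
  [[0,0,0],[0,0,-0.03],1],
  [[0,0,0],[0,0,-0.01],1],
  [[0,0,0],[0,0,0],1],
  [[0,0,0],[0,0,0],1],
])

```text
time: 14.8
position: [0.6044, -0.4193, 0.2451]
tool_rot: [[0.078, -0.997, -0.001], [-0.997, -0.078, 0.001], [-0.001, 0.001, -1.0]]
force: [-0.4, 0.5, 0.1]
gripper_width: -0.0001
grip_force: 0.0
```

```bash
python3 -c "
from h import *;tip();travel();cv2.imwrite('pics/s4.png',vision.get_image('scene')[:,:,::-1]);travel()"
```

```text
t 14.8 track mm [  -1.1 -382.5  245.1] yaw_y -175.52 F [-0.4  0.5  0.1] w -0.0001 [-20.  26.  11.  -0. -75.  24.]
scene t 14.8 [(246, np.float64(0.498), np.float64(3.9), [138.0, 231.6])]
scene t 14.9 [(246, np.float64(0.498), np.float64(3.9), [138.0, 231.6])]
```

View pics/s4.png

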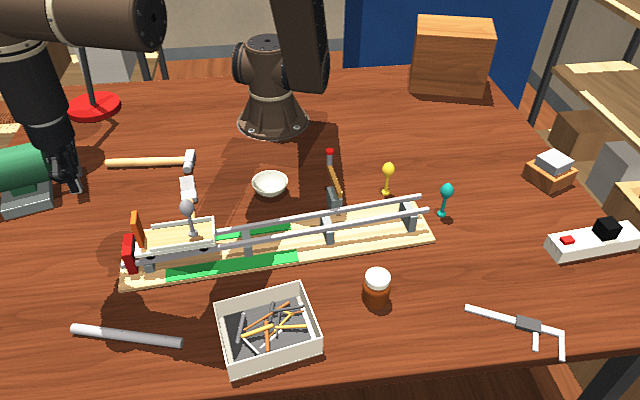

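The carriage rests at the buffer (plate at (138,230)), the finial stands at (188,215), and the bystanders are where they were.

```bash
python3 -c "
from station import r;print(r.job_done())"
```

```text
the job is handed in; nothing more can be done
None
```

The carriage rolled free, was caught and stopped over the green at about 0.39 m travel, then eased against the red buffer and released; in the last picture the finial stands and nothing else has moved, and I handed the job in at about 15 s.

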